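# Tuck an edge strip under a lap plate in the welding jig

## Robot

A 6-joint arm with a two-finger parallel gripper is mounted at the origin on a cart in front of the work surface, level with it; the furniture and walls round the work are solid. World frame = base frame: x ahead of the robot, y to its left, z up, the work surface at z = 0. Lengths are in mm, angles in rad, forces in N, time in s.
With the tool pointing down it reaches from about 275 to 750 mm from the base axis. Payload 10.2 kg.
Tool frame: the origin (TCP) lies at the very end of the fingers, on their centre line; the grasp point (between the pads) lies 19 mm behind it; z points along the fingers, y is the line along which they close (so a half turn about z gives the same grasp; the last joint's range is limited). The gripper opens to 85 mm and grips with 20 to 120 N. Pads are 22 mm wide; open, the fingers measure 114 mm over their backs; the gripper's body (76 mm by 85 mm) begins 54 mm behind the grasp point. The pads swing forward as they close: fully open they stand 13 mm farther back than shut.
Start: joints at [0.932, 0.313, 1.498, -0, 1.331, -0.223], TCP at [212.072, 480.267, 231.294] pointing down, gripper open.
Joint ranges: [-2.94, 2.94], [-0.97, 2.17], [0.19, 2.56], [-1.23, 4.37], [0.02, 3.11], [-2.88, 2.88]. Speed limits (rad/s): [2.39, 2.39, 3.01, 3.14, 3.14, 3.14].

## Interface

Orientations are given as a unit quaternion [w, x, y, z].
In Python, from rig import ctrl gives the robot as it stands.
- The arm moves only by the tool step_arm, never from a script. Its argument "increments" is a list of rows, each a list of 3 entries, a list of its own where there are three numbers: the shift along the tool's x, y, z in cm, then the turn, a rotation vector about the tool's x, y, z in degrees, then the opening in per cent of the stroke, from 0 (shut) to 100 (fully open). A call has 1 to 8 rows; each row is the pose to reach, as a shift and turn from the pose commanded when the call began, along the tool's axes at that moment; what a row does not reach only later rows make up. A row lasts 1/8 s, in which the tool goes at most 62.5 mm and 10.7 degrees, less where a joint would pass 70% of its speed; a pose out of reach is approached as far as the arm can. A call with a gripper value outside its range is refused whole. The fingers move at their own pace and stop on an object; "squeeze" is the grip in N (left out, the last holds). Time passes only in rows, so rows that repeat a pose let the fingers close. It gives the time, the measured TCP pose, the force, the opening and the grip force at its end, in the units of the state.
- ctrl.sense(): the state, without advancing time (a new reading comes with each control period).
- ctrl.capture(name): name is "scene" or "top" or "wrist"; returns a dict with "img" (400x640x3 uint8, red, green, blue), "fx", "fy", "cx", "cy" (pixels), "extrinsics" (4x4, takes a point from camera to world coordinates). Camera axes: x right, y down, z forward; pixel columns grow to the right and rows downward; lengths in mm; the calibration is good to about 2 mm. A picture is of the moment at which its call begins. There is no depth.
- ctrl.finish_job(): hands the job in; it is judged then, once.
The state is a dict: "time_s": time; "joints": joint angles; "dq": joint speeds; "tau": joint torques, N m; "eef_pos": TCP position; "ee_rot": TCP orientation; "force": force on the tool from outside, world axes, zero at the start; "wrist_torque": the same for the moment, N m; "grip_width": opening from 0.0 (shut) to 1.0 (fully open); "grip_force": force on a finger pad.
Only numpy, scipy, OpenCV 4.12 (cv2) and the standard library are available. Lean on these libraries where they do the work, as an engineer would, in place of code of your own. Each camera call takes 0.05 s, during which the arm holds its last target. There are 200 camera calls.

## Task

Make up the lap joint in the jig: lift the lap plate off the jig's low floor by its bar, seat it flat over the two locating pins so that its front edge overhangs the floor, and let go of it. Then take the edge strip by its rib and slide its thin edge along the floor under the overhanging plate, without lifting the plate, until it meets the step, square to the step and with its ends level with the plate's ends. Finish while still holding the strip there, pressed firmly down flat on the floor, and do not knock the other loose things about.

Things in the scene. Friction and masses are not known exactly. Their poses are not given: they have to be found in the camera images.
- jig: Dark steel lap jig, 150 (x) x 130 (y) mm, on four 20 mm feet, fixed. Origin: centre of its underside, at bench height; z up, x horizontal at yaw -1.5 to -0.5 rad (ahead and to the robot's right), so its low side faces the robot or the left. Floor: z = 30 mm, x = -75 to +22 mm. Step: upright face at x = +22 mm, top z = 37 mm, x = +22 to +75 mm. Screws are flush.
- jig_seat (a point): Point on the top of the step over which the lap plate's origin lies when seated: jig x = 33, y = 0, z = 37 mm. The seated plate has its x axis along the jig's x; its front edge then overhangs the floor by 25 mm (to jig x = -3 mm), leaving a 7 mm gap under it.
- jig_step (a point): Foot of the step's upright face, middle: jig x = 22, y = 0, z = 30 mm. The strip's thin edge comes to here. A bench lamp's head, about 95 mm wide, hangs 0.55 to 0.64 m above the bench round world x = 0.45, y = -0.04 m: keep the arm's elbow clear of it.
- pin_left (a point): Tip of the left locating pin: jig x = 50, y = +40, z = 57 mm. Pins are bright steel, 10 mm across and 20 mm high over the step, the upper 8 mm tapering to a 3 mm tip.
- pin_right (a point): Tip of the right locating pin: jig x = 50, y = -40, z = 57 mm; same as the left one.
- lap_plate: Loose bright steel plate, 72 (x) x 110 (y) x 5 mm, about 0.35 kg, starting flat on the jig's floor, off the pins, turned up to 0.2 rad from the jig. Origin: centre of its underside; z up. Two 14 mm holes at x = +17, y = +/-40 mm, nearer its back edge. Bar grip across its middle: 12 mm thick (x), 50 mm long (y), top 34 mm above the underside.
- plate_front (a point): Middle of the lap plate's front lower edge: plate x = -36, y = 0, z = 0 mm.
- edge_strip: Loose plain aluminium angle strip, about 0.18 kg, leaf down on the bench, left of the middle, nearer the robot than the jig, yaw -0.9 to 0.2 rad. Leaf 75 (x) x 110 (y) x 4 mm; origin: centre of its underside; z up. Upright rib along one edge, x = -37.5 to -27.5 mm, 110 mm long, top at 36 mm (flat-sided to 32). Home: origin at jig x = -15.5, y = 0, z = 30 mm.
- strip_edge (a point): Middle of the strip's thin edge (the one that goes under), at its underside: strip x = +37.5, y = 0, z = 0 mm.
- weld_magnet: Loose bystander: flat six-sided welding magnet, 79 x 90 x 14 mm. Origin: centre of the underside.
- clip: Loose bystander: bent sheet-metal clip, 52 x 55 x 30 mm. Origin: centre of the underside.
- nozzle: Loose bystander: pinkish torch nozzle standing upright, 18 mm across, 40 mm high. Origin: centre of the underside.
- marker_pen: Loose bystander: marker pen lying down, 125 mm long (y), 16 mm thick. Origin: centre of the underside.

How it is judged:
By the outcome, as a careful person would: the job done as asked, in the order asked, and still so for the second after the job is handed in, while the arm keeps its last pose, push and grip.
It also fails if it takes over 51 s, if anything falls off the work surface, if the arm or the gripper's body presses on something with over 40 N, if the wrist force passes 120 N, or if a joint passes its speed limit or range.

## Working session

There is one attempt and no reset: what is moved stays moved. The work goes in short steps, Python scripts to look and compute and a tool call to move; the robot and the scene stay as the last step left them, time stands still between calls to the robot, and variables do not carry over. Pictures are saved under pics/ and viewed, at most 10 in all, crops included, and the job is handed in when it is done.

Besides the shell and the picture viewer there is one more tool, called after "Emit:" in YAML: its name, and indented under it one key for each argument. step_arm: Moves the arm, as the interface text tells. Its arguments: {"type":"object","properties":{"increments":{"type":"array"},"squeeze":{"type":"number"}},"required":["increments"]}

```bash
ls; mkdir -p pics; cat > h.py <<'E'
import numpy as np,cv2,json
from scipy.spatial.transform import Rotation as R
from rig import ctrl
def snap(n,f=None):
    c=ctrl.capture(n)
    if f: cv2.imwrite('pics/'+f+'.png',c['img'][:,:,::-1])
    return c
def ray(c,u,v,z):
    E=np.array(c['extrinsics']);d=E[:3,:3]@[(u-c['cx'])/c['fx'],(v-c['cy'])/c['fy'],1];o=E[:3,3]
    return o+d*(z-o[2])/d[2]
def proj(c,p):
    E=np.array(c['extrinsics']);q=E[:3,:3].T@(np.array(p)-E[:3,3])
    return np.array([c['fx']*q[0]/q[2]+c['cx'],c['fy']*q[1]/q[2]+c['cy']])
def tri(cs,uvs):
    A=np.zeros((3,3));b=np.zeros(3)
    for c,(u,v) in zip(cs,uvs):
        E=np.array(c['extrinsics']);d=E[:3,:3]@[(u-c['cx'])/c['fx'],(v-c['cy'])/c['fy'],1];d/=np.linalg.norm(d)
        P=np.eye(3)-np.outer(d,d);A+=P;b+=P@E[:3,3]
    return np.linalg.solve(A,b)
def pose():
    s=ctrl.sense();q=s['ee_rot'];return np.array(s['eef_pos']),R.from_quat([q[1],q[2],q[3],q[0]]),s
def goto(p,yaw):
    """shift (cm) and rotvec (deg) to reach TCP p, pointing down with tool y at world yaw (mod pi)"""
    p0,r0,s=pose()
    best=None
    for k in (0,np.pi):
        a=yaw+k;y=np.array([np.cos(a),np.sin(a),0]);z=np.array([0,0,-1.]);x=np.cross(y,z)
        r=r0.inv()*R.from_matrix(np.c_[x,y,z]);v=r.as_rotvec(degrees=True)
        if best is None or np.linalg.norm(v)<np.linalg.norm(best):best=v
    print('shift cm',np.round(r0.inv().apply(np.array(p)-p0)/10,2),'rot',np.round(best,2))
E
python3 - <<'E'
from h import *
a=snap('scene','s0');b=snap('top','t0');c=snap('wrist','w0')
for k in(a,b,c):print(np.round(k['extrinsics'],3).tolist(),k['fx'],k['cx'],k['cy'])
p,r,s=pose();print(p,r.as_matrix().round(3),s['time_s'],s['grip_width'],s['force'])
E
```

```text
pics
[[0.761, -0.395, 0.515, 154.145], [-0.649, -0.473, 0.596, -527.46], [0.007, -0.788, -0.616, 600.489], [0.0, 0.0, 0.0, 1.0]] 376.88921692412276 316.0557476249146 204.3400002457965
[[0.015, -0.992, 0.127, 434.22], [-1.0, -0.012, 0.019, -34.051], [-0.017, -0.127, -0.992, 1259.286], [0.0, 0.0, 0.0, 1.0]] 459.6318507926117 326.26862802111646 199.1990237363559
[[0.404, 0.88, 0.251, 148.171], [0.915, -0.388, -0.112, 508.548], [-0.001, 0.275, -0.961, 373.474], [0.0, 0.0, 0.0, 1.0]] 348.8220290259072 316.0249208052274 199.21238113816057
[211.97524885 480.10195409 230.87200417] [[-0.915  0.404 -0.001]
 [ 0.404  0.915 -0.001]
 [ 0.    -0.001 -1.   ]] 0.15 0.9954759034897238 [-0.12187178 -0.80251378 -0.70046744]
```

View pics/s0.png

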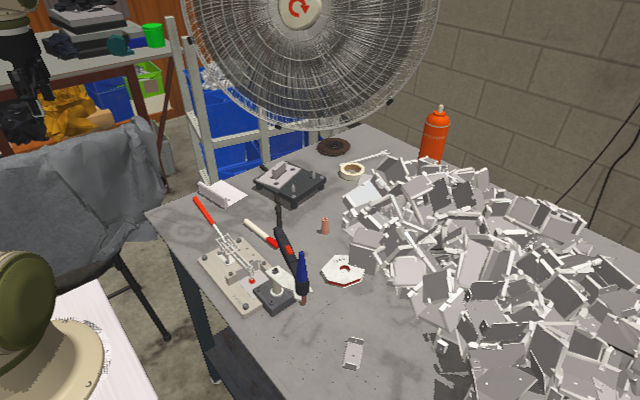

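View pics/t0.png

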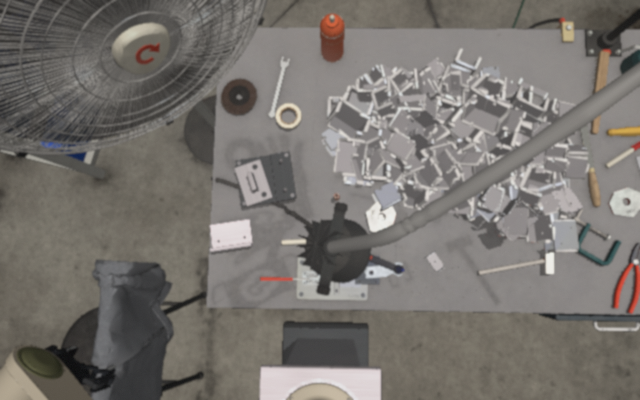

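Scene: jig around (290,183), strip at (220,192), nozzle (325,226), magnet (343,270), clip (353,352), pen (262,233). Top: jig centre about (265,180), strip (231,236).

```bash
python3 - <<'E'
from h import *
b=snap('top');a=snap('scene')
print('jig',ray(b,265,180,40),'strip',ray(b,231,236,4), 'nozzle',ray(b,336,198,20))
print(ray(a,288,185,35),ray(a,222,193,4),ray(a,325,233,0))
for q in [(235,158),(289,152),(297,199),(243,208)]:print('jc',ray(b,*q,35)[:2].round())
for q in [(211,225),(250,220),(252,246),(211,251)]:print('sc',ray(b,*q,4)[:2].round())
E
```

```text
jig [640.18968391 154.67697815  40.        ] strip [489.95954468 248.55927477   4.        ] nozzle [596.26291677 -37.27148654  20.        ]
[623.4779922 129.1722828  35.       ] [492.01058533 248.18241545   4.        ] [600.70778474 -43.03731895   0.        ]
jc [701. 239.]
jc [719.  92.]
jc [590.  68.]
jc [564. 212.]
sc [519. 305.]
sc [535. 198.]
sc [464. 190.]
sc [448. 302.]
```

View pics/w0.png

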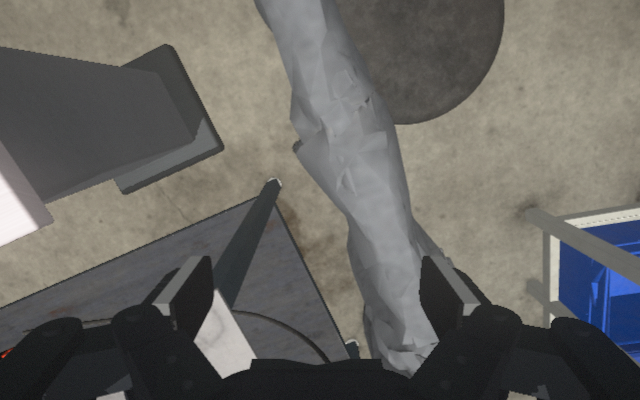

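Wrist: bench corner and floor; strip only just visible at (225,330) behind the fingers. Checking fan clearance and computing the first move over the jig.

```bash
python3 - <<'E'
from h import *
b=snap('top');a=snap('scene')
print('hub',tri([a,b],[(299,8),(147,48)]).round())
goto([665,165,235],1.72)
E
```

```text
hub [843. 345. 394.]
shift cm [-54.17 -10.54  -0.38] rot [-1.000e-02 -1.000e-02 -3.237e+01]
```

Emit:
step_arm:
  increments:
    - [[-6, -1.2, 0], [0, 0, -4], 100]
    - [[-12, -2.4, 0], [0, 0, -8], 100]
    - [[-18, -3.5, 0], [0, 0, -12], 100]
    - [[-24, -4.7, 0], [0, 0, -16], 100]
    - [[-30, -5.9, 0], [0, 0, -20], 100]
    - [[-36, -7, 0], [0, 0, -24], 100]
    - [[-42, -8.2, 0], [0, 0, -28], 100]
    - [[-48, -9.4, 0], [0, 0, -32.4], 100]

```text
time_s: 1.35
eef_pos: [614.7, 199.0, 231.3]
ee_rot: [0.0, -0.076, 0.997, 0.0]
force: [0.2, 0.8, 0.3]
grip_width: 1.0
grip_force: 0.0
```

```bash
python3 - <<'E'
from h import *
p,r,s=pose();print(p,s['time_s'],s['joints'],s['force'])
c=snap('wrist','w1')
goto([665,165,235],1.72)
E
```

```text
[614.65031878 199.02271832 231.3056206 ] 1.35 [ 1.32092785e-01  5.89675840e-01  1.08363488e+00  1.33678352e-04
  1.46821087e+00 -1.59075242e+00] [0.23794046 0.7710431  0.25985674]
shift cm [-4.11 -3.53 -0.51] rot [-0.12  0.04  0.05]
```

View pics/w1.png

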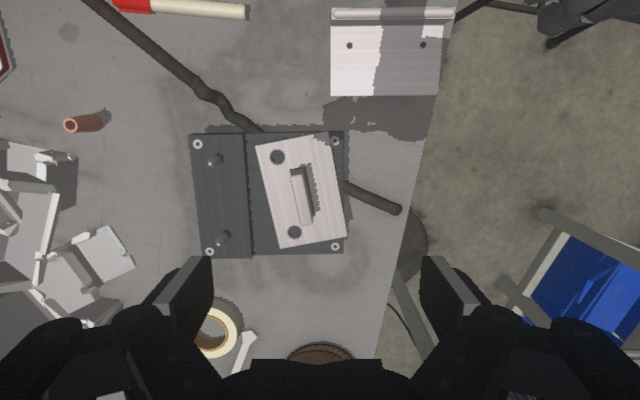

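Wrist: jig at (190–345,130–255), low floor to the image right; plate (255–345,135–248) with holes (278,157) and (294,232), bar (305,195); pins (214,160),(223,238); strip (330–455,8–95), rib at its upper (robot) edge. A zoom composite plus a scene check of the elbow against the lamp.

```bash
python3 - <<'E'
from h import *
w=cv2.imread('pics/w1.png');g=cv2.cvtColor(w,6)
a=snap('scene')['img'][:,:,::-1]
out=np.zeros((600,800,3),np.uint8)
z=cv2.resize(w[118:263,180:360],None,fx=4,fy=4,interpolation=2)[:, :720]
out[:340,:]=cv2.resize(a[60:330,60:640],(800,372))[:340]
z=cv2.resize(w[120:263,180:360],(327,260));out[340:,:327]=z
z=cv2.resize(w[140:250,195:245],(118,260));out[340:,330:448]=z
cv2.imwrite('pics/c1.png',out)
m=(g>165).astype(np.uint8)
n,l,st,ct=cv2.connectedComponentsWithStats(m)
for i in range(1,n):
    if st[i,4]>800:
        cs,_=cv2.findContours((l==i).astype(np.uint8),0,2);print(st[i],cv2.minAreaRect(cs[0]),cv2.boxPoints(cv2.minAreaRect(cs[0])).round(1).tolist())
E
```

```text
[ 150    0   94   18 1117] ((196.63906860351562, 6.574543476104736), (94.11415100097656, 12.91429615020752), 5.572197437286377) [[149.1999969482422, 8.399999618530273], [150.39999389648438, -4.400000095367432], [244.10000610351562, 4.699999809265137], [242.8000030517578, 17.600000381469727]]
[ 330   26   54   70 3351] ((356.4999694824219, 60.49999237060547), (52.99999237060547, 68.99998474121094), -0.0) [[330.0, 95.0], [330.0, 26.0], [383.0, 26.0], [383.0, 95.0]]
[ 255  135   92  113 6106] ((301.0, 190.5), (105.70658111572266, 73.15130615234375), 78.69007110595703) [[254.8000030517578, 145.8000030517578], [326.5, 131.5], [347.20001220703125, 235.1999969482422], [275.5, 249.5]]
[   8  143   45   38 1037] ((28.308324813842773, 159.8826141357422), (45.2738151550293, 29.57380485534668), 17.447187423706055) [[2.299999952316284, 167.1999969482422], [11.100000381469727, 139.0], [54.29999923706055, 152.60000610351562], [45.5, 180.8000030517578]]
[  71  226   64   56 1824] ((102.73155212402344, 252.68792724609375), (59.31239318847656, 39.73274612426758), 55.00798034667969) [[69.4000015258789, 239.8000030517578], [102.0, 217.0], [136.0, 265.6000061035156], [103.5, 288.3999938964844]]
[  32  258   62   54 1655] ((57.599998474121094, 285.3000183105469), (66.0, 41.400001525878906), 53.13010025024414) [[21.200000762939453, 271.29998779296875], [54.400001525878906, 246.5], [94.0, 299.29998779296875], [60.79999923706055, 324.1000061035156]]
```

View pics/c1.png

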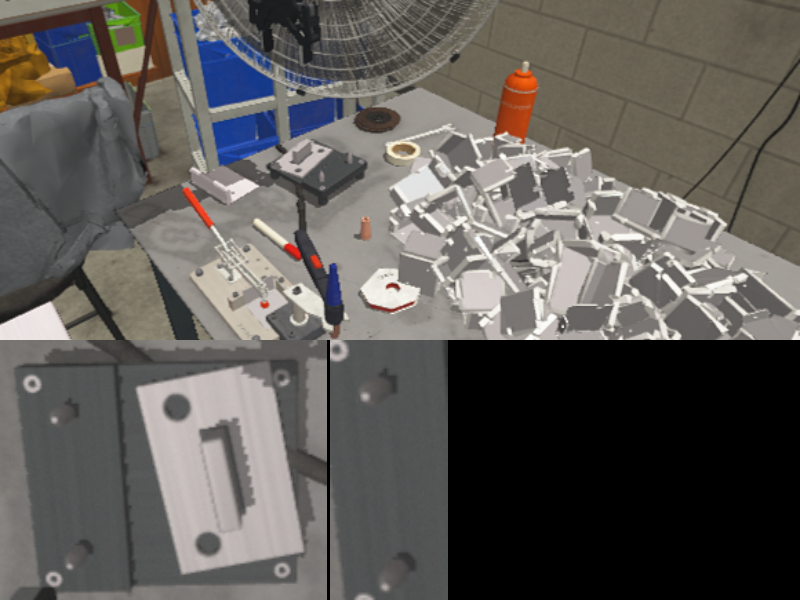

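Scene half: gripper hangs clear of the fan, bench otherwise unobstructed. Zoom half: pin tips at about wrist (210,161),(218.5,244); holes (277,157),(294.5,232); screws clear. Now a second wrist view with parallax, from above the plate.

```bash
python3 - <<'E'
from h import *
c=snap('wrist');np.savez('w1.npz',E=c['extrinsics'])
for n,uv,z in [('pinR?',(210.3,161.2),57),('pin2',(218.5,243.8),57),('h1',(277.4,156.9),35),('h2',(294.5,231.7),35)]+[('pc',q,35) for q in [(254.8,145.8),(326.5,131.5),(347.2,235.2),(275.5,249.5)]]+[('sc37',(197.6,144.2),37),('sc37',(209.7,251.5),37),('sc30',(334.6,140.9),30),('sc30',(334.6,246.5),30)]:
    print(n,ray(c,*uv,z).round(1))
# strip contour: leaf brighter than bench
g=cv2.cvtColor(c['img'],7);hsv=cv2.cvtColor(c['img'],cv2.COLOR_RGB2HSV)
print(g[15,340:460:20],g[60,320:460:10],g[0:110:6,400],g[0:110:6,350])
goto([655,190,150],1.72)
E
```

```text
pinR? [615.   98.4  57. ]
pin2 [695.2 111.5  57. ]
h1 [605.9 156.6  35. ]
h2 [680.6 183.   35. ]
pc [598.4 133.8  35. ]
pc [575. 200.  35.]
pc [676.4 237.5  35. ]
pc [703.2 165.9  35. ]
sc37 [604.6  79.8  37. ]
sc37 [714.6  98.2  37. ]
sc30 [583.1 209.4  30. ]
sc30 [692.9 227.2  30. ]
[144 139 119 100  99 162] [120 121 216 218 217 216 137 135 137 135 134 134 132  97] [ 80 118 111  83 132 131 133 133 135 134 137 133 136 135 137 135  82  88
  88] [118 159 193  96 177 213 218 117 220 216 218 217 221 222 224 220 118  89
  93]
shift cm [-3.88 -1.4   7.99] rot [-0.01 -0.08 -0.16]
```

Emit:
step_arm:
  increments:
    - [[-0.7, -0.5, 2.6], [0, 0, -3.6], 100]
    - [[-1.4, -1.1, 5.3], [0, 0, -7.2], 100]
    - [[-2.1, -1.6, 8], [0, 0, -10.9], 100]
    - [[-2.1, -1.6, 8], [0, 0, -10.9], 100]

```text
time_s: 2.0
eef_pos: [635.1, 188.2, 149.5]
ee_rot: [-0.002, -0.169, 0.986, 0.0]
force: [0.4, 0.8, 1.2]
grip_width: 0.997
grip_force: 0.0
```

```bash
python3 - <<'E'
from h import *
p,r,s=pose();print(p,s['joints'],s['time_s'])
c=snap('wrist','w2');np.savez('w2.npz',E=c['extrinsics'])
im=cv2.resize(c['img'][60:360,120:520,::-1],(800,600),interpolation=2);cv2.imwrite('pics/w2c.png',im)
for n,p in [('pinL',(695.2,111.5,57)),('pinR',(615,98.4,57)),('h1',(605.9,156.6,35)),('h2',(680.6,183,35)),('bar',(638,185,64))]:print(n,proj(c,p).round(1))
E
```

```text
[635.06236805 188.1996255  149.53863408] [ 1.11557360e-01  6.85044623e-01  1.13631896e+00  1.24147915e-04
  1.32432503e+00 -1.79890714e+00] 2.0
pinL [188.7 244.2]
pinR [198.5 132.6]
h1 [288.3 145. ]
h2 [290.5 244.9]
bar [309.8 208.3]
```

View pics/w2c.png

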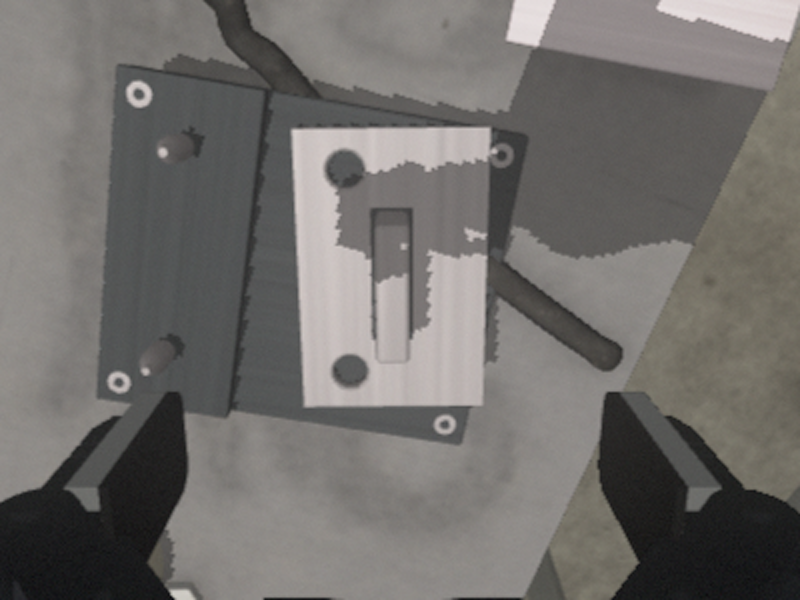

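Second view (half-scale crop): pin tips (162,153),(145,370); holes (345,168),(350,370); bar top centre about (393,285); strip just at the top right. Triangulating.

```bash
python3 - <<'E'
from h import *
c=snap('wrist');d=dict(c);d['extrinsics']=np.load('w1.npz')['E'];c['extrinsics']=np.load('w2.npz')['E']
f=lambda x,y:(120+x/2,60+y/2)
P={}
for n,u1,u2,z in [('pinR',(210.3,161.2),f(162,153),57),('pinL',(218.5,243.8),f(145,370),57),('h1',(277.4,156.9),f(345,168),35),('h2',(294.5,231.7),f(350,370),35),('bar',(302.2,199.2),f(393,285),64),('scA',(197.6,144.2),f(139,94),37),('scB',(209.7,251.5),f(119,382),37),('scC',(334.6,140.9),f(501,155),30),('scD',(334.6,246.5),f(445,425),30)]:
    P[n]=ray(c,*u2,z);print(n,tri([d,c],[u1,u2]).round(1),'w2 ray',ray(c,*u2,z).round(1),'w1 ray',ray(d,*u1,z).round(1))
# plate corners w2
for q in [(291,128),(491,126),(484,405),(305,407)]:print('pc',ray(c,*f(*q),35).round(1))
E
```

```text
pinR [634.   75.4 -30.1] w2 ray [616.9 100.6  57. ] w1 ray [615.   98.4  57. ]
pinL [687.9 116.1  71.4] w2 ray [694.9 114.2  57. ] w1 ray [695.2 111.5  57. ]
h1 [598.6 160.2  77.1] w2 ray [604.2 159.3  35. ] w1 ray [605.9 156.6  35. ]
h2 [667.4 183.6  65.6] w2 ray [679.5 186.4  35. ] w1 ray [680.6 183.   35. ]
bar [628.2 186.   86.3] w2 ray [632.6 187.9  64. ] w1 ray [636.4 186.2  64. ]
scA [601.9  85.6  51.1] w2 ray [603.5  82.3  37. ] w1 ray [604.6  79.8  37. ]
scB [710.4 101.7  44.4] w2 ray [714.  101.4  37. ] w1 ray [714.6  98.2  37. ]
scC [580.  207.4  58.5] w2 ray [581.  212.4  30. ] w1 ray [583.1 209.4  30. ]
scD [678.5 223.8  61.2] w2 ray [691.8 231.9  30. ] w1 ray [692.9 227.2  30. ]
pc [597.1 136.3  35. ]
pc [572.3 204.2  35. ]
pc [675.9 242.3  35. ]
pc [700.8 174.4  35. ]
```

Emit:
step_arm:
  increments:
    - [[-0.1, 0, 2], [0, 0, -0.3], 45]
    - [[-0.1, 0, 4], [0, 0, -0.3], 45]
    - [[-0.1, 0, 6], [0, 0, -0.3], 45]
    - [[-0.1, 0, 8], [0, 0, -0.3], 45]
    - [[-0.1, 0, 9.5], [0, 0, -0.3], 45]
    - [[-0.1, 0, 10.3], [0, 0, -0.3], 45]
    - [[-0.1, 0, 10.7], [0, 0, -0.3], 45]
    - [[-0.1, 0, 10.7], [0, 0, -0.3], 45]

```text
time_s: 3.1
eef_pos: [637.5, 188.1, 44.6]
ee_rot: [0.0, -0.172, 0.985, 0.0]
force: [-0.1, 0.3, -0.1]
grip_width: 0.449
grip_force: 0.0
```

```bash
python3 - <<'E'
from h import *
p,r,s=pose();print(p,s['force'],s['grip_width'])
c=snap('wrist','w3')
for n,q in [('barN',(636.3-.941*25,189-.339*25,64)),('barF',(636.3+.941*25,189+.339*25,64)),('h1',(604.2,159.3,35)),('h2',(679.5,186.4,35))]:print(n,proj(c,q).round(1))
E
```

```text
[637.45311574 188.11941232  44.63591143] [-0.10054733  0.32417692 -0.0713222 ] 0.44911241096325283
barN [318.8 221.5]
barF [318.6 335.5]
h1 [279.8 166.9]
h2 [284.4 323.1]
```

View pics/w3.png

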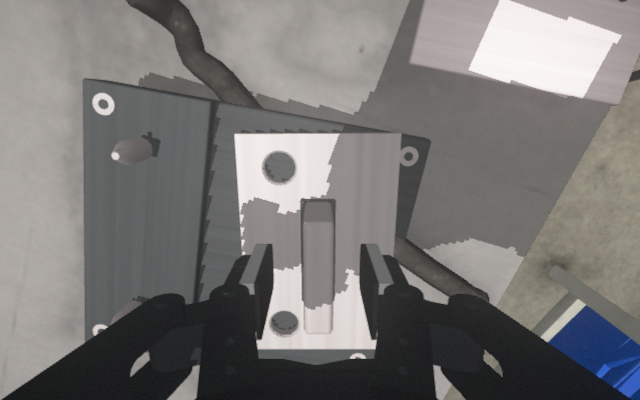

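Bar sits centred between the pads (318, 200–335); hole at (279,167) matches the prediction within a pixel, confirming position and height; pin_right tip at (115,156). Grip and read.

Emit:
step_arm:
  increments:
    - [[0, 0, 0.3], [0, 0, 0], 20]
    - [[0, 0, 0.3], [0, 0, 0], 0]
    - [[0, 0, 0.3], [0, 0, 0], 0]
    - [[0, 0, 0.3], [0, 0, 0], 0]
    - [[0, 0, 0.3], [0, 0, 0], 0]
  squeeze: 60

```text
time_s: 3.78
eef_pos: [637.3, 188.0, 41.4]
ee_rot: [0.0, -0.172, 0.985, -0.0]
force: [-0.1, -0.1, 0.1]
grip_width: 0.124
grip_force: 60.8
```

```bash
python3 - <<'E'
from h import *
c=snap('wrist');p,r,s=pose();print(p,s['force'],s['grip_width'],s['grip_force'],s['time_s'])
m=r.as_matrix();print(np.arctan2(m[1,1],m[0,1]),m.round(3).tolist())
w3=cv2.imread('pics/w3.png')
# pins/jig from this (settled) view: print predicted pins
for n,q in [('pinR',(616.9,100.6,57)),('pinL',(694.9,114.2,57)),('scA',(603.5,82.3,37)),('scC',(581,212.4,30))]:print(n,proj(c,q).round(1))
print(ray(c,115,156,57),ray(c,103,104,37),ray(c,408,157,30))
E
```

```text
[637.33547057 188.05117206  41.37174892] [ 0.54769052 -0.17933575  1.58960252] 0.12119711553071306 60.84514617919922 3.825
1.9159737692465006 [[-0.941, -0.338, 0.0], [-0.338, 0.941, 0.0], [-0.0, -0.0, -1.0]]
pinR [110.  158.7]
pinL [107.8 339.7]
scA [ 99.2 104.8]
scC [410.2 157.9]
[615.2712876  102.13584283  57.        ] [602.66590388  83.68180749  37.        ] [580.95256412 211.32684104  30.        ]
```

Emit:
step_arm:
  increments:
    - [[0, 0, -0.7], [0, 0, 0], 0]
    - [[0, 0, -1.7], [0, 0, 2], 0]
    - [[0, 0, -2.7], [0, 0, 5], 0]
    - [[0, 0, -3.7], [0, 0, 8], 0]
    - [[0, 0, -4.2], [0, 0, 9.9], 0]
    - [[0, 0, -4.2], [0, 0, 9.9], 0]
    - [[0, 0, -4.2], [0, 0, 9.9], 0]

```text
time_s: 4.7
eef_pos: [637.1, 188.0, 82.8]
ee_rot: [-0.0, -0.086, 0.996, -0.0]
force: [-0.8, 0.5, -3.9]
grip_width: 0.125
grip_force: 60.2
```

```bash
python3 - <<'E'
from h import *
c=snap('wrist','w4');np.savez('w4.npz',E=c['extrinsics'])
p,r,s=pose();print(p,s['force'],s['grip_width'],s['grip_force'],s['dq'])
m=r.as_matrix();print(np.arctan2(m[1,1],m[0,1]))
for n,q in [('pinR',(616.9,100.6,57)),('pinL',(694.9,114.2,57)),('scA',(603.5,82.3,37)),('scB',(714,101.4,37))]:print(n,proj(c,q).round(1))
yx=np.array([.985,.172]);xx=np.array([.172,-.985])
o=p[:2]-.6*yx
for n,a,b in [('h1',17,-40),('h2',17,40),('bl',36,-55),('fl',-36,-55)]:
    print(n,proj(c,[*(o+a*xx+b*yx),p[2]-41.4+35]).round(1))
E
```

```text
[637.03342079 188.02242919  82.78571034] [-0.51254691  0.45903118 -3.77669724] 0.12850707154579627 60.2092981338501 [-0.00060012 -0.00055417 -0.00136734  0.00021695 -0.00131364  0.00140906]
1.7435281561022742
pinR [147.8 173.1]
pinL [166.6 313.4]
scA [131.7 135.5]
scB [157.5 317.8]
h1 [276.5 169.2]
h2 [281.5 327.8]
bl [230.4 134.3]
fl [400.9 134.3]
```

View pics/w4.png

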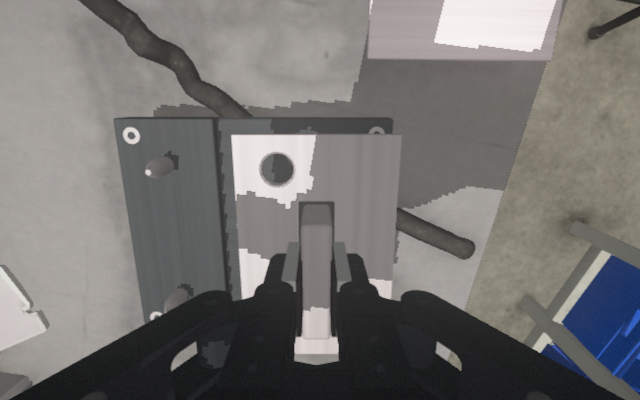

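Plate is held level and square; pin_right tip (149,172) and hole (277,169) match the predictions within about 1 px. Move over the pins.

Emit:
step_arm:
  increments:
    - [[-0.1, -1.3, 0], [0, 0, 0], 0]
    - [[-0.2, -2.9, 0], [0, 0, 0], 0]
    - [[-0.4, -4.5, 0], [0, 0, 0], 0]
    - [[-0.5, -5.8, 0], [0, 0, 0], 0]
    - [[-0.55, -6.55, 0], [0, 0, 0], 0]
    - [[-0.55, -6.55, 0], [0, 0, 0], 0]
    - [[-0.55, -6.55, 0], [0, 0, 0], 0]

```text
time_s: 5.62
eef_pos: [653.8, 124.9, 83.3]
ee_rot: [-0.0, -0.086, 0.996, 0.0]
force: [0.4, -0.5, -4.6]
grip_width: 0.126
grip_force: 60.2
```

```bash
python3 - <<'E'
from h import *
c=snap('wrist');p,r,s=pose();print(p,s['force'],s['joints'][0])
yx=np.array([.985,.172]);xx=np.array([.172,-.985]);o=p[:2]-.6*yx
h1=proj(c,[*(o+17*xx-40*yx),p[2]-6.4]);pr=proj(c,(616.9,100.6,57));print(h1,pr)
u,v=h1.astype(int);cr=cv2.cvtColor(c['img'],7)[v-26:v+27,u-26:u+27]
cv2.imwrite('pics/hole.png',cv2.resize(cr,(530,530),interpolation=0));print(u,v)
goto([653.6,124.2,48.4],1.7435)
E
```

```text
[653.81584438 124.99276283  83.30141505] [-0.39084918 -0.04851501 -4.32555609] 0.013236322106584594
[276.6621893  169.35885074] [279.68963713 161.57938151]
276 169
shift cm [ 0.03 -0.07  3.49] rot [ 0.01 -0.    0.02]
```

View pics/hole.png

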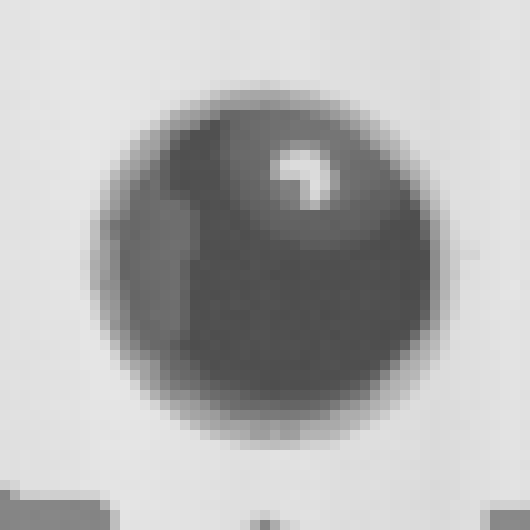

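Pin tip at (280,161) seen through the hole centred (277,169), as predicted (the offset is parallax from height). Descend.

Emit:
step_arm:
  increments:
    - [[0, -0.1, 0.8], [0, 0, 0], 0]
    - [[0, -0.1, 1.5], [0, 0, 0], 0]
    - [[0, -0.1, 2], [0, 0, 0], 0]
    - [[0, -0.1, 2.4], [0, 0, 0], 0]
    - [[0, -0.1, 2.8], [0, 0, 0], 0]
    - [[0, -0.1, 3.1], [0, 0, 0], 0]
    - [[0, -0.1, 3.3], [0, 0, 0], 0]
    - [[0, -0.1, 3.3], [0, 0, 0], 0]

```text
time_s: 6.68
eef_pos: [654.1, 123.5, 50.2]
ee_rot: [-0.0, -0.086, 0.996, -0.0]
force: [0.1, 0.0, -3.0]
grip_width: 0.125
grip_force: 60.2
```

Emit:
step_arm:
  increments:
    - [[0, 0, 0.1], [0, 0, 0], 0]
    - [[0, 0, 0.2], [0, 0, 0], 0]
    - [[0, 0, 0.25], [0, 0, 0], 0]
    - [[0, 0, 0.25], [0, 0, 0], 0]

```text
time_s: 7.18
eef_pos: [654.2, 123.5, 48.4]
ee_rot: [0.0, -0.086, 0.996, -0.0]
force: [-2.2, -0.2, 2.5]
grip_width: 0.123
grip_force: 61.0
```

Plate seated: contact at exactly +7 mm from the floor pick height. Release and lift straight up.

Emit:
step_arm:
  increments:
    - [[0, 0, -0.05], [0, 0, 0], 25]
    - [[0, 0, -0.05], [0, 0, 0], 40]
    - [[0, 0, -0.05], [0, 0, 0], 40]
    - [[0, 0, -1], [0, 0, 0], 40]
    - [[0, 0, -3], [0, 0, 0], 40]
    - [[0, 0, -6], [0, 0, 0], 40]
    - [[0, 0, -9], [0, 0, 0], 40]
    - [[0, 0, -10], [0, 0, 0], 60]

```text
time_s: 8.18
eef_pos: [655.0, 123.5, 151.1]
ee_rot: [0.002, -0.086, 0.996, -0.0]
force: [-0.3, -0.5, 0.1]
grip_width: 0.592
grip_force: 0.0
```

Emit:
step_arm:
  increments:
    - [[0, 0, 0], [0, 0, 0], 60]
    - [[0, 0, 0], [0, 0, 0], 60]

```text
time_s: 8.43
eef_pos: [653.6, 123.5, 146.6]
ee_rot: [-0.001, -0.086, 0.996, 0.0]
force: [0.2, 0.4, -0.5]
grip_width: 0.599
grip_force: 0.0
```

```bash
python3 - <<'E'
from h import *
c=snap('wrist','w5');np.savez('w5.npz',E=c['extrinsics']);p,r,s=pose();print(p,s['time_s'],s['force'])
# strip mask: find bounding by edges; plate check
g=cv2.cvtColor(c['img'],7)
yx=np.array([.985,.172]);xx=np.array([.172,-.985]);o=np.array([653.2,123.9])
for n,a,b in [('bR',36,-55),('bL',36,55),('fR',-36,-55),('fL',-36,55)]:print(n,proj(c,[*(o+a*xx+b*yx),42]).round(1))
m=(g>150).astype(np.uint8);n,l,st,ct=cv2.connectedComponentsWithStats(m)
for i in range(1,n):
    if st[i,4]>1500:
        k,_=cv2.findContours((l==i).astype(np.uint8),0,2);print(st[i],cv2.approxPolyDP(max(k,key=cv2.contourArea),5,True)[:,0].tolist())
goto([458,243,150],0.15)
E
```

```text
[653.63011468 123.45887757 146.49864099] 8.475 [-0.20896699  0.51730206 -0.21846522]
bR [264.5 121.4]
bL [270.3 265.8]
fR [368.4 121.4]
fL [362.7 265.7]
[ 445    0   90   52 3779] [[445, 38], [515, 51], [534, 0], [449, 0]]
[ 264  113  102  156 9470] [[266, 114], [270, 266], [361, 266], [365, 181], [335, 180], [324, 243], [323, 200], [308, 204], [305, 231], [299, 159], [281, 147], [290, 132], [317, 132], [336, 143], [354, 126], [269, 123], [269, 116], [276, 117]]
[   9  114   68   51 2027] [[12, 114], [9, 149], [62, 164], [58, 139], [76, 143], [70, 133], [54, 128], [60, 124]]
[ 140  175   85   80 2766] [[140, 186], [146, 197], [158, 188], [166, 200], [147, 200], [158, 208], [151, 212], [157, 216], [154, 226], [168, 245], [155, 246], [200, 249], [204, 240], [192, 237], [196, 230], [200, 237], [208, 233], [212, 246], [206, 253], [216, 251], [218, 242], [203, 229], [207, 207], [215, 211], [216, 202], [224, 203], [213, 197], [215, 191], [196, 194], [204, 186], [183, 175], [175, 177], [179, 183], [194, 183], [195, 192], [176, 183], [168, 194], [166, 186], [153, 183], [156, 188], [145, 194]]
[   0  179  112  167 9207] [[0, 182], [4, 201], [23, 221], [0, 231], [10, 241], [1, 272], [40, 302], [36, 316], [66, 345], [55, 331], [61, 325], [79, 335], [111, 310], [87, 274], [70, 262], [49, 309], [52, 276], [45, 274], [60, 267], [82, 182], [26, 179], [28, 218]]
[  90  226  110   73 4068] [[91, 242], [128, 298], [147, 291], [164, 295], [161, 285], [168, 287], [163, 291], [175, 288], [163, 263], [180, 285], [185, 278], [191, 283], [192, 274], [197, 279], [190, 271], [199, 268], [198, 254], [165, 251], [157, 267], [158, 257], [137, 226], [115, 243], [110, 234]]
shift cm [17.22 15.13 -0.31] rot [ 1.100e-01 -8.000e-02 -8.872e+01]
```

Plate is where it should be (its corners match the seated prediction). Now over the strip rib, turning the tool.

Emit:
step_arm:
  increments:
    - [[2, 1.8, 0], [0, 0, 10.4], 60]
    - [[4.5, 4, 0], [0, 0, 20.8], 60]
    - [[7, 6.2, 0], [0, 0, 31.2], 60]
    - [[9.5, 8.4, 0], [0, 0, 41.6], 60]
    - [[12, 10.5, 0], [0, 0, 52], 60]
    - [[14.2, 12.5, 0], [0, 0, 62.4], 60]
    - [[16.2, 14.2, 0], [0, 0, 72.8], 60]
    - [[17.2, 15.1, 0], [0, 0, 83.2], 60]

```text
time_s: 9.48
eef_pos: [457.4, 243.3, 147.2]
ee_rot: [-0.0, 0.599, 0.801, -0.001]
force: [1.0, 0.6, 0.4]
grip_width: 0.601
grip_force: 0.0
```

Emit:
step_arm:
  increments:
    - [[0, 0, 0], [0, 0, 8.1], 60]
    - [[0, 0, 0], [0, 0, 8.1], 60]
    - [[0, 0, 0], [0, 0, 8.1], 60]
    - [[0, 0, 0], [0, 0, 8.1], 60]

```text
time_s: 9.98
eef_pos: [458.8, 242.6, 147.6]
ee_rot: [-0.0, 0.652, 0.758, -0.0]
force: [0.1, 1.2, 0.5]
grip_width: 0.597
grip_force: 0.0
```

```bash
python3 - <<'E'
from h import *
c=snap('wrist','w6');np.savez('w6.npz',E=c['extrinsics']);p,r,s=pose();print(p,s['time_s'],s['joints'],np.arctan2(*r.as_matrix()[1::-1,1]))
E
```

```text
[458.82771717 242.61243677 147.65750737] 10.025 [ 2.60419605e-01  3.81705624e-01  1.63218046e+00 -4.20186949e-05
  1.12793776e+00  1.09805510e-01] 0.15063209848610742
```

View pics/w6.png

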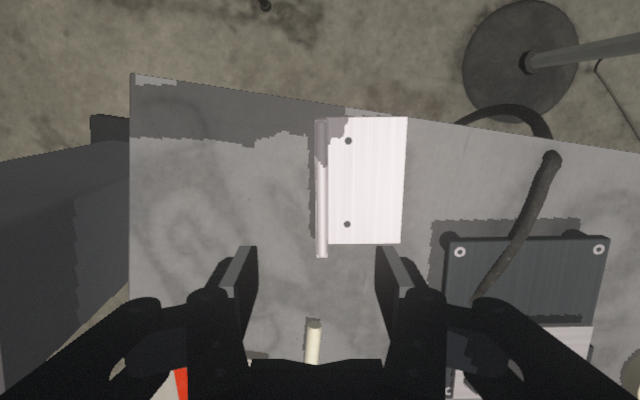

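The last viewed picture: strip rib top runs (321,120)–(322,257), thin edge (407,117)–(400,243); jig at lower right; nothing under the fingers. Measuring numerically.

```bash
python3 - <<'E'
from h import *
c=snap('wrist');p,r,s=pose();g=cv2.cvtColor(c['img'],7).astype(float)
for v in (130,180,220,250):print(v,g[v,304:340].astype(int).tolist(),g[v,396:412].astype(int).tolist())
print(g[108:126,390].astype(int),g[236:252,390].astype(int),g[108:128,321].astype(int),g[248:266,321].astype(int))
# thin edge: max gradient per row, subpixel line fit
pts=[]
for v in range(128,236,4):
    d=np.diff(cv2.GaussianBlur(g[v-1:v+2].mean(0)[None],(3,1),0)[0][392:416]);i=np.argmin(d);pts.append(ray(c,392+i+.5+.5,v,4)[:2])
pts=np.array(pts);vx,vy,x0,y0=cv2.fitLine(pts.astype(np.float32),cv2.DIST_HUBER,0,.01,.01).ravel()
print('edge dir',vx,vy,'pt',x0,y0,'strip yaw',np.arctan2(-vx,vy) if vy>0 else np.arctan2(vx,-vy))
for q in [(407,117),(400,243),(349,141),(347,224)]:print('leaf',q,ray(c,*q,4).round(1))
for q in [(320.5,120),(322,257)]:print('rib',q,ray(c,*q,36).round(1))
np.savez('e6.npz',pts=pts)
E
```

```text
130 [102, 103, 100, 101, 102, 101, 101, 101, 104, 101, 117, 125, 121, 126, 132, 135, 140, 142, 141, 135, 132, 123, 126, 133, 139, 150, 148, 145, 145, 145, 145, 148, 147, 148, 145, 146] [235, 233, 235, 235, 236, 236, 237, 236, 235, 232, 206, 151, 150, 148, 148, 149]
180 [135, 137, 138, 138, 125, 102, 103, 105, 105, 104, 116, 139, 152, 169, 188, 203, 219, 230, 231, 223, 210, 190, 176, 173, 211, 235, 235, 233, 233, 232, 232, 233, 235, 234, 235, 235] [237, 237, 237, 238, 238, 237, 236, 210, 145, 136, 138, 140, 142, 141, 143, 145]
220 [134, 135, 136, 138, 141, 123, 101, 102, 101, 101, 103, 147, 165, 156, 183, 198, 213, 227, 231, 225, 213, 193, 183, 181, 210, 233, 234, 233, 232, 230, 231, 234, 233, 235, 235, 234] [234, 235, 235, 235, 231, 192, 136, 141, 143, 140, 139, 142, 140, 140, 143, 142]
250 [129, 130, 129, 130, 131, 131, 129, 129, 128, 129, 129, 138, 150, 159, 173, 192, 207, 224, 231, 225, 213, 195, 171, 148, 136, 130, 130, 128, 125, 129, 131, 133, 132, 133, 128, 130] [124, 135, 133, 132, 132, 131, 130, 130, 132, 133, 133, 135, 133, 132, 131, 134]
[103 102 104 107 106 116 132 142 157 219 235 235 236 235 235 236 235 236] [237 237 237 235 236 236 229 188 134 127  99 101 101  98  99 100] [100  97 100 100 100  99 101 102 101 105 110 117 129 127 133 137 144 144
 142 142] [222 225 224 223 223 221 223 219 209 184 133 135 132 129 128 128 129 130]
edge dir 0.16199762 -0.98679113 pt 531.3461 257.81424 strip yaw 0.16271468
leaf (407, 117) [522.3 309.3   4. ]
leaf (400, 243) [540.2 202.1   4. ]
leaf (349, 141) [479.8 283.6   4. ]
leaf (347, 224) [490.7 212.6   4. ]
rib (320.5, 120) [453.6 298.3  36. ]
rib (322, 257) [471.1 193.2  36. ]
```

Emit:
step_arm:
  increments:
    - [[0.2, 0.4, 2.5], [0, 0, -0.8], 40]
    - [[0.2, 0.4, 5], [0, 0, -0.8], 40]
    - [[0.2, 0.4, 7.5], [0, 0, -0.8], 40]
    - [[0.2, 0.4, 10], [0, 0, -0.8], 40]
    - [[0.2, 0.4, 12], [0, 0, -0.8], 40]
    - [[0.2, 0.4, 13.2], [0, 0, -0.8], 40]
    - [[0.2, 0.4, 13.7], [0, 0, -0.8], 40]
    - [[0.2, 0.4, 13.7], [0, 0, -0.8], 40]

```text
time_s: 11.08
eef_pos: [462.6, 245.3, 11.0]
ee_rot: [0.0, 0.647, 0.763, 0.0]
force: [0.0, -0.5, 0.2]
grip_width: 0.403
grip_force: 0.0
```

Emit:
step_arm:
  increments:
    - [[0, 0, 0], [0, 0, 0], 20]
    - [[0, 0, 0], [0, 0, 0], 0]
    - [[0, 0, 0], [0, 0, 0], 0]
    - [[0, 0, 0], [0, 0, 0], 0]
    - [[0, 0, 0], [0, 0, 0], 0]
  squeeze: 90

```text
time_s: 11.7
eef_pos: [462.8, 245.4, 11.6]
ee_rot: [0.0, 0.647, 0.763, 0.001]
force: [-1.5, -0.1, 5.1]
grip_width: 0.095
grip_force: 89.1
```

```bash
python3 - <<'E'
from h import *
c=snap('wrist');p,r,s=pose();g=cv2.cvtColor(c['img'],7).astype(float);print(p,s['force'],s['grip_width'],s['grip_force'],np.arctan2(*r.as_matrix()[1::-1,1]))
xx=np.array([.9866,.163]);yy=np.array([-.163,.9866]);rc=np.array([462.3,245.])
for n,q in [('rib+',[*(rc+55*yy),36]),('rib-',[*(rc-55*yy),36]),('edge+',[*(rc+70*xx+55*yy),4]),('edge-',[*(rc+70*xx-55*yy),4])]:
    u=proj(c,q);print(n,u.round(1))
u,v=proj(c,[*(rc+20*xx+55*yy),4]).astype(int);print(u,v,g[v-14:v+15,u].astype(int))
u,v=proj(c,[*(rc+50*xx+55*yy),4]).astype(int);print(u,v,g[v-14:v+15,u].astype(int))
u,v=proj(c,[*(rc+70*xx+40*yy),4]).astype(int);print(u,v,g[v,u-14:u+15].astype(int))
E
```

```text
[462.79386462 245.40671514  11.61129919] [-1.5933091  -0.78189874  5.91213372] 0.09744018032611149 89.05105590820312 0.163678526181934
rib+ [314.5 146.3]
rib- [314.7 406.1]
edge+ [478.8 136.6]
edge- [451.2 353.3]
361 136 [144 143 141 142 141 140 138 139 138 140 140 128  97  95  98 130 181 215
 227 227 227 227 227 226 226 226 226 226 226]
431 136 [ 99  97  95  98 100  98 100  97 110 137 145 146 145 134 103 131 186 219
 233 232 232 231 231 232 232 232 231 232 231]
474 171 [230 231 230 228 229 228 231 231 230 231 230 228 227 225 209 168 146 149
 148 149 149 146 147 145 145 147 145 146 145]
```

Emit:
step_arm:
  increments:
    - [[0, 0, -1.2], [0, 0, 0], 0]
    - [[0, 0, -3.5], [0, 0, 0], 0]
    - [[-0.3, 1.5, -6], [0, 0, 7], 0]
    - [[-0.8, 3.5, -8], [0, 0, 16], 0]
    - [[-1.3, 6, -8], [0, 0, 26], 0]
    - [[-1.9, 8.5, -8], [0, 0, 36], 0]
    - [[-2.5, 11, -8], [0, 0, 46], 0]
    - [[-3.1, 13.5, -8], [0, 0, 56], 0]

```text
time_s: 12.75
eef_pos: [601.4, 236.6, 91.4]
ee_rot: [-0.0, 0.93, 0.367, 0.0]
force: [-1.0, 0.6, -2.0]
grip_width: 0.091
grip_force: 88.1
```

```bash
python3 - <<'E'
from h import *
p,r,s=pose();print(p,s['force'],s['grip_width'],s['joints'],np.arctan2(*r.as_matrix()[1::-1,1]))
goto([634.6,235.8,91.6],-1.398)
E
```

```text
[601.36174858 236.62328345  91.37264047] [-1.01628627  0.58514283 -1.96578023] 0.09112255732223354 [1.93906435e-01 7.03636255e-01 1.26309277e+00 4.31911174e-05
 1.17480778e+00 1.01337784e+00] -0.8194880598883476
shift cm [ 2.37  2.33 -0.02] rot [-0.   -0.   33.15]
```

Emit:
step_arm:
  increments:
    - [[0.5, 0.5, 0], [0, 0, 10], 0]
    - [[1.2, 1.2, 0], [0, 0, 20], 0]
    - [[1.9, 1.9, 0], [0, 0, 29], 0]
    - [[2.4, 2.3, 0], [0, 0, 33.4], 0]
    - [[2.4, 2.3, 0], [0, 0, 33.4], 0]
    - [[2.4, 2.3, 0], [0, 0, 33.4], 0]
    - [[2.4, 2.3, 0], [0, 0, 33.4], 0]

```text
time_s: 13.62
eef_pos: [633.7, 236.5, 91.0]
ee_rot: [-0.0, 0.996, 0.087, -0.0]
force: [-0.6, 0.5, -1.3]
grip_width: 0.094
grip_force: 88.1
```

```bash
cat > chk.py <<'E'
from h import *
c=snap('wrist');p,r,s=pose();g=cv2.cvtColor(c['img'],7).astype(float)
yaw=np.arctan2(*r.as_matrix()[1::-1,1]);print('p',p.round(2),'yaw',round(yaw,4),'F',np.round(s['force'],1),'M',np.round(s['wrist_torque'],2),'gw',round(s['grip_width'],3),'t',s['time_s'])
jo=np.array([647.5,156.8]);jx=np.array([.172,-.985]);jy=np.array([.985,.172])
J=lambda q:np.array([(q[:2]-jo)@jx,(q[:2]-jo)@jy])
print('TCP jig',J(p).round(2))
xx=np.array([np.cos(yaw),np.sin(yaw)]);yy=np.array([-xx[1],xx[0]])
def prof(P,D,z,L=9,n=73):
    """brightness along direction D through point P at height z; offsets (mm) of the strongest steps"""
    t=np.linspace(-L,L,n);uv=np.array([proj(c,[*(P+k*D),z]) for k in t],np.float32)
    w=cv2.remap(cv2.GaussianBlur(g,(3,3),0).astype(np.float32),uv[:,0].reshape(1,-1),uv[:,1].reshape(1,-1),1)[0]
    d=np.gradient(w,t);i=np.argsort(-abs(d));o=[]
    for k in i:
        if abs(d[k])>8 and all(abs(t[k]-a)>1.2 for a,_ in o):o.append((round(float(t[k]),2),int(d[k])))
    return [*uv[n//2].astype(int)],o[:3]
E
python3 - <<'E'
from chk import *
zb=p[2]-11.6; so=p[:2]-.9*yy+32.5*xx   # strip origin estimate
print('strip origin jig',J(so).round(2),'bottom z',zb)
for e in(-55,55):
    for a in(-10,10,25):print('strip end',e,a,prof(so+a*xx+e*yy,yy,zb+4))
for b in(-45,45):print('thin edge',b,prof(so+37.5*xx+b*yy,xx,zb+4))
po=jo+33*jx
for e in(-55,55):
    for a in(-28,-15,0,25):print('plate end',e,a,prof(po+a*jx+e*jy,jy,42))
for b in(-45,-30,45):print('plate front',b,prof(po-36*jx+b*jy,jx,42),'plate back',prof(po+36*jx+b*jy,jx,42))
goto([634.6,235.8,91.6],-1.398)
E
```

```text
p [633.73 236.49  90.92] yaw -1.396 F [-0.5 -0.2 -2. ] M [0.03 0.01 0.01] gw 0.093 t 13.675
TCP jig [-80.86   0.14]
strip origin jig [-48.36  -0.7 ] bottom z 79.32070616591044
strip end -55 -10 ([np.int64(360), np.int64(354)], [])
strip end -55 10 ([np.int64(399), np.int64(354)], [])
strip end -55 25 ([np.int64(428), np.int64(354)], [])
strip end 55 -10 ([np.int64(369), np.int64(137)], [(0.0, -89)])
strip end 55 10 ([np.int64(416), np.int64(137)], [(0.0, -89)])
strip end 55 25 ([np.int64(451), np.int64(137)], [(0.0, -107), (4.25, 17), (1.25, -11)])
thin edge -45 ([np.int64(454), np.int64(337)], [])
thin edge 45 ([np.int64(477), np.int64(160)], [(-1.0, -31)])
plate end -55 -28 ([np.int64(453), np.int64(306)], [(0.0, 77), (1.25, 31), (-1.25, 22)])
plate end -55 -15 ([np.int64(473), np.int64(307)], [(0.25, 62), (1.5, 15), (-1.0, 15)])
plate end -55 0 ([np.int64(497), np.int64(307)], [(0.5, 44), (-6.75, -21), (-0.75, 19)])
plate end -55 25 ([np.int64(537), np.int64(307)], [(-0.25, 43), (4.5, -41), (-6.75, -22)])
plate end 55 -28 ([np.int64(475), np.int64(128)], [(0.5, -64), (-5.25, -40), (-3.75, 20)])
plate end 55 -15 ([np.int64(499), np.int64(128)], [(0.5, -82), (-0.75, -11)])
plate end 55 0 ([np.int64(527), np.int64(128)], [(0.5, -61), (-0.75, -9), (9.0, -9)])
plate end 55 25 ([np.int64(573), np.int64(128)], [(0.5, -48), (2.75, -13), (9.0, -10)])
plate front -45 ([np.int64(441), np.int64(292)], [(-9.0, 31), (-7.75, 18)]) plate back ([np.int64(558), np.int64(293)], [(0.75, -43), (-8.0, 25), (2.0, 10)])
plate front -30 ([np.int64(444), np.int64(270)], []) plate back ([np.int64(563), np.int64(271)], [(0.75, -38), (2.25, 11)])
plate front 45 ([np.int64(458), np.int64(146)], []) plate back ([np.int64(589), np.int64(147)], [(0.75, -49), (2.25, 18)])
shift cm [ 0.07  0.08 -0.07] rot [0.   0.01 0.12]
```

Emit:
step_arm:
  increments:
    - [[0.1, 0, 1], [0, 0, 0.1], 0]
    - [[0.1, 0, 2], [0, 0, 0.1], 0]
    - [[0.1, 0, 3], [0, 0, 0.1], 0]
    - [[0.1, 0, 4], [0, 0, 0.1], 0]
    - [[0.1, 0, 4.5], [0, 0, 0.1], 0]
    - [[0.1, 0, 4.7], [0, 0, 0.1], 0]
    - [[0.1, 0, 4.7], [0, 0, 0.1], 0]
    - [[0.1, 0, 4.7], [0, 0, 0.1], 0]

```text
time_s: 14.68
eef_pos: [635.1, 236.7, 44.2]
ee_rot: [-0.0, 0.996, 0.086, 0.0]
force: [-0.3, 0.2, -0.6]
grip_width: 0.099
grip_force: 88.1
```

```bash
cat > rep.py <<'E'
from chk import *
zb=p[2]-11.6; so=p[:2]-.9*yy+32.5*xx
print('strip origin jig',J(so).round(2),'bottom z',zb)
for a in(-20,-10,10,25):print('strip end',a,prof(so+a*xx+55*yy,yy,zb+4))
for b in(-30,0,20,45):print('thin edge',b,prof(so+37.5*xx+b*yy,xx,zb+4))
po=jo+33*jx
for e in(-55,55):
    for a in(-28,-10,25):print('plate end',e,a,prof(po+a*jx+e*jy,jy,42))
for b in(-30,0,20,45):print('plate front',b,prof(po-36*jx+b*jy,jx,42),'plate back',prof(po+36*jx+b*jy,jx,42))
E
python3 rep.py
```

```text
p [635.06 236.68  44.15] yaw -1.3984 F [ 0.4 -0.2 -1.8] M [ 0.08 -0.05  0.07] gw 0.094 t 14.725
TCP jig [-80.82   1.48]
strip origin jig [-48.33   0.57] bottom z 32.54506510602534
strip end -20 ([np.int64(345), np.int64(137)], [(4.75, -72), (0.0, -68), (2.25, 22)])
strip end -10 ([np.int64(369), np.int64(137)], [(0.0, -88), (9.0, -12)])
strip end 10 ([np.int64(415), np.int64(137)], [(0.25, -85), (9.0, -14), (-1.0, -14)])
strip end 25 ([np.int64(451), np.int64(137)], [(0.25, -93), (9.0, -15), (-1.0, -13)])
thin edge -30 ([np.int64(458), np.int64(311)], [(1.75, 10), (9.0, 10), (3.25, -9)])
thin edge 0 ([np.int64(465), np.int64(255)], [(-0.75, -87), (2.5, -13), (9.0, 8)])
thin edge 20 ([np.int64(470), np.int64(215)], [(-0.5, -94), (1.75, -12), (-1.75, -10)])
thin edge 45 ([np.int64(477), np.int64(160)], [(-0.5, -99), (2.25, -16), (8.75, 9)])
plate end -55 -28 ([np.int64(488), np.int64(362)], [])
plate end -55 -10 ([np.int64(524), np.int64(362)], [(9.0, 82)])
plate end -55 25 ([np.int64(594), np.int64(362)], [(2.75, -53), (-0.25, 51), (7.75, 39)])
plate end 55 -28 ([np.int64(524), np.int64(140)], [(0.25, -72)])
plate end 55 -10 ([np.int64(568), np.int64(140)], [(0.25, -69)])
plate end 55 25 ([np.int64(653), np.int64(140)], [])
plate front -30 ([np.int64(478), np.int64(319)], [(0.75, 75), (-0.5, 11), (-1.75, 11)]) plate back ([np.int64(629), np.int64(319)], [(5.0, -220), (1.0, -24)])
plate front 0 ([np.int64(487), np.int64(262)], [(0.75, 69), (-8.5, -14), (-1.75, 9)]) plate back ([np.int64(645), np.int64(262)], [(-2.75, -262)])
plate front 20 ([np.int64(493), np.int64(220)], [(1.0, 67), (-9.0, -14), (-1.75, 10)]) plate back ([np.int64(657), np.int64(220)], [(-7.75, -310)])
plate front 45 ([np.int64(501), np.int64(164)], [(0.75, 76), (-8.25, -15), (-1.75, 9)]) plate back ([np.int64(673), np.int64(164)], [])
```

Emit:
step_arm:
  increments:
    - [[-0.04, 0, 0.1], [0, 0, 0], 0]
    - [[-0.04, 0, 0.2], [0, 0, 0], 0]
    - [[-0.04, 0, 0.28], [0, 0, 0], 0]
    - [[-0.04, 0, 0.28], [0, 0, 0], 0]

```text
time_s: 15.22
eef_pos: [634.5, 236.6, 41.7]
ee_rot: [0.0, 0.996, 0.086, 0.0]
force: [-4.1, -1.0, 5.7]
grip_width: 0.095
grip_force: 89.1
```

Emit:
step_arm:
  increments:
    - [[0, 0.2, 0], [0, 0, 0], 0]
    - [[0, 0.5, 0], [0, 0, 0], 0]
    - [[0, 0.8, 0], [0, 0, 0], 0]
    - [[0, 1.1, 0], [0, 0, 0], 0]
    - [[0, 1.4, 0], [0, 0, 0], 0]
    - [[0, 1.7, 0], [0, 0, 0], 0]
    - [[0, 2, 0], [0, 0, 0], 0]
    - [[0, 2, 0], [0, 0, 0], 0]

```text
time_s: 16.23
eef_pos: [638.6, 217.0, 41.7]
ee_rot: [-0.0, 0.996, 0.086, 0.001]
force: [-0.5, 2.2, 5.7]
grip_width: 0.094
grip_force: 89.2
```

```bash
python3 rep.py
```

```text
p [638.54 217.    41.7 ] yaw -1.3986 F [-0.4  2.4  5.4] M [ 0.41  0.13 -0.02] gw 0.098 t 16.275
TCP jig [-60.84   1.53]
strip origin jig [-28.34   0.61] bottom z 30.098278185163878
strip end -20 ([np.int64(345), np.int64(137)], [(0.0, -93), (8.75, -12), (1.25, -8)])
strip end -10 ([np.int64(369), np.int64(137)], [(0.0, -87), (8.75, -14)])
strip end 10 ([np.int64(416), np.int64(137)], [(0.0, -90), (1.25, -9), (8.75, -9)])
strip end 25 ([np.int64(451), np.int64(137)], [(0.0, -99), (-2.0, 79), (-4.0, -39)])
thin edge -30 ([np.int64(458), np.int64(311)], [(1.75, 41), (3.0, 25), (0.5, 22)])
thin edge 0 ([np.int64(465), np.int64(255)], [(-8.0, 68)])
thin edge 20 ([np.int64(470), np.int64(215)], [(-8.25, 70)])
thin edge 45 ([np.int64(477), np.int64(160)], [(-8.25, 81)])
plate end -55 -28 ([np.int64(450), np.int64(366)], [(0.25, 80), (7.25, -63), (8.5, -21)])
plate end -55 -10 ([np.int64(487), np.int64(366)], [])
plate end -55 25 ([np.int64(558), np.int64(366)], [(1.25, 52), (7.75, 37), (2.5, -15)])
plate end 55 -28 ([np.int64(478), np.int64(141)], [(0.25, -63), (1.5, -23)])
plate end 55 -10 ([np.int64(523), np.int64(141)], [(0.25, -82)])
plate end 55 25 ([np.int64(609), np.int64(141)], [(0.25, -60), (3.25, -22), (2.0, -13)])
plate front -30 ([np.int64(438), np.int64(322)], []) plate back ([np.int64(591), np.int64(322)], [(0.75, -28)])
plate front 0 ([np.int64(445), np.int64(264)], [(0.75, 70), (-4.5, -68), (-1.25, -42)]) plate back ([np.int64(606), np.int64(264)], [(0.75, -42)])
plate front 20 ([np.int64(450), np.int64(222)], [(0.75, 77), (-5.0, -66), (-1.25, -41)]) plate back ([np.int64(616), np.int64(222)], [(0.75, -37)])
plate front 45 ([np.int64(456), np.int64(165)], [(0.75, 77), (-4.5, -71), (-1.25, -44)]) plate back ([np.int64(630), np.int64(165)], [(3.75, -215), (0.75, -41)])
```

Emit:
step_arm:
  increments:
    - [[-0.04, 0.3, 0], [0, 0, 0], 0]
    - [[-0.04, 0.6, 0], [0, 0, 0], 0]
    - [[-0.04, 0.9, 0], [0, 0, 0], 0]
    - [[-0.04, 1.15, 0], [0, 0, 0], 0]
    - [[-0.04, 1.25, 0], [0, 0, 0], 0]
    - [[-0.04, 1.25, 0], [0, 0, 0], 0]

```text
time_s: 17.02
eef_pos: [640.2, 204.8, 41.7]
ee_rot: [-0.0, 0.996, 0.086, 0.001]
force: [-0.7, 3.5, 6.2]
grip_width: 0.096
grip_force: 89.2
```

Emit:
step_arm:
  increments:
    - [[0, 0.05, 0], [0, 0, 0], 0]
    - [[0, 0.1, 0], [0, 0, 0], 0]
    - [[0, 0.1, 0], [0, 0, 0], 0]

```text
time_s: 17.4
eef_pos: [640.4, 204.0, 41.7]
ee_rot: [-0.0, 0.996, 0.086, 0.001]
force: [-0.9, 4.1, 5.8]
grip_width: 0.097
grip_force: 89.2
```

Emit:
step_arm:
  increments:
    - [[0, 0.05, 0], [0, 0, 0], 0]
    - [[0, 0.1, 0], [0, 0, 0], 0]
    - [[0, 0.1, 0], [0, 0, 0], 0]

```text
time_s: 17.77
eef_pos: [640.5, 203.9, 41.7]
ee_rot: [-0.001, 0.996, 0.086, 0.001]
force: [-0.2, 8.5, 4.7]
grip_width: 0.092
grip_force: 89.2
```

Emit:
step_arm:
  increments:
    - [[0, 0.05, 0], [0, 0, 0], 0]
    - [[0, 0.1, 0], [0, 0, 0], 0]
    - [[0, 0.1, 0], [0, 0, 0], 0]

```text
time_s: 18.15
eef_pos: [640.5, 203.9, 41.7]
ee_rot: [-0.002, 0.996, 0.086, 0.001]
force: [-1.2, 12.9, 4.6]
grip_width: 0.094
grip_force: 89.3
```

Emit:
step_arm:
  increments:
    - [[0, -0.05, 0.1], [0, 0, 0], 0]
    - [[0, -0.05, 0.2], [0, 0, 0], 0]
    - [[0, -0.05, 0.3], [0, 0, 0], 0]
    - [[0, -0.05, 0.3], [0, 0, 0], 0]

```text
time_s: 18.65
eef_pos: [640.5, 203.9, 41.6]
ee_rot: [-0.001, 0.996, 0.086, 0.001]
force: [-11.0, 8.7, 24.8]
grip_width: 0.094
grip_force: 92.3
```

```bash
python3 rep.py; python3 -c "
from h import *
p,r,s=pose();print(r.as_matrix().round(4).tolist())"
```

```text
p [640.52 203.93  41.61] yaw -1.3978 F [-10.9   8.5  24.9] M [ 1.23  1.95 -0.07] gw 0.093 t 18.7
TCP jig [-47.62   1.23]
strip origin jig [-15.12   0.33] bottom z 30.00988262882411
strip end -20 ([np.int64(345), np.int64(137)], [(0.0, -100), (9.0, -10)])
strip end -10 ([np.int64(369), np.int64(137)], [(0.0, -93), (9.0, -10)])
strip end 10 ([np.int64(416), np.int64(137)], [(0.0, -97), (-3.75, -31), (-1.5, 21)])
strip end 25 ([np.int64(451), np.int64(137)], [(0.5, -47), (-1.25, -44), (9.0, -10)])
thin edge -30 ([np.int64(458), np.int64(311)], [(8.0, -41), (1.0, 26), (2.5, 15)])
thin edge 0 ([np.int64(465), np.int64(256)], [(2.75, -53), (8.0, -40)])
thin edge 20 ([np.int64(470), np.int64(215)], [(8.0, -87)])
thin edge 45 ([np.int64(477), np.int64(160)], [])
plate end -55 -28 ([np.int64(423), np.int64(366)], [])
plate end -55 -10 ([np.int64(460), np.int64(366)], [])
plate end -55 25 ([np.int64(531), np.int64(366)], [(9.0, 84)])
plate end 55 -28 ([np.int64(446), np.int64(140)], [(0.0, -50), (1.5, -48)])
plate end 55 -10 ([np.int64(490), np.int64(140)], [(0.5, -77)])
plate end 55 25 ([np.int64(577), np.int64(140)], [(0.5, -65), (2.5, -16)])
plate front -30 ([np.int64(411), np.int64(322)], []) plate back ([np.int64(564), np.int64(322)], [(0.75, -52), (2.0, 18)])
plate front 0 ([np.int64(416), np.int64(264)], [(0.75, 83), (-4.0, -66), (-0.75, -40)]) plate back ([np.int64(577), np.int64(264)], [(0.75, -60), (2.0, 15), (-7.75, 8)])
plate front 20 ([np.int64(419), np.int64(222)], [(0.75, 77), (-4.25, -65), (-0.75, -41)]) plate back ([np.int64(586), np.int64(222)], [(0.75, -62), (2.0, 18)])
plate front 45 ([np.int64(424), np.int64(164)], [(0.75, 84), (-3.75, -72), (-0.5, -45)]) plate back ([np.int64(599), np.int64(165)], [(0.75, -65), (2.0, 26)])
[[0.9851, 0.1722, 0.0027], [0.1721, -0.9851, 0.0029], [0.0031, -0.0024, -1.0]]
```

```bash
python3 -c "
from rig import ctrl
print(ctrl.finish_job())"
```

```text
the job is handed in; nothing more can be done
None
```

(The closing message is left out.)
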